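# Turn the spice tray round in its sleeve

### The job

The spice tray was packed the wrong way round: its red end is hidden inside the cardboard sleeve on the sloping cradle. Draw the tray right out of the sleeve, turn it end for end, and slide it back in fully home, right way up, so that the red end is the one showing at the sleeve's mouth. Do not tip the tray over, let go of it when done, and leave the other things on the table where they are.

Things in the scene. Friction and masses are not known exactly. Their poses are not given: they have to be found in the camera images.
- sleeve: Brown cardboard sleeve, fixed on the grey cradle, sloping 35 degrees from level: a rectangular tube 90 mm long, walls 3 mm, inside 62 mm wide, 44 mm high. Origin: middle of the inside floor, at the open mouth. x points out of the mouth, up the slope, away from the robot; y across; z square to the floor, out of the roof. It spans x -90 to 0 mm; a fixed backstop closes the low end at x = -90 mm.
- tray: Mint green open tray, 140 mm long, 54 wide, 36 high, 0.15 to 0.31 kg, with three jars fixed in it below the rim. Origin: centre of its underside; x along it to the red end, z up out of its top. It starts against the backstop, red end inside; the plain end sticks out 50 mm. Home and reversed it sticks out as far (centre 20 mm inside the mouth). Friction may hold it on the slope, so push it home.
- red_end (a point): Centre of the tray's red end face (at 70, 0, 18 mm in the tray's frame). The last 22 mm of the side walls at this end are red too.
- plain_end (a point): Centre of the tray's plain mint green end face (at -70, 0, 18 mm in the tray's frame).
- cradle: Grey metal cradle, fixed to the table, holding the sleeve. Origin: centre of its base plate on the table (140 mm along x, 100 mm across, 8 mm thick); x points level, the way the mouth faces. The middle of the mouth's floor is at (40, 0, 90) mm. Without the tray nothing on it is over 130 mm high; beside the part of the tray that sticks out all is free.
- tape_dispenser: Bystander, fixed: black tape dispenser with a roll of brown tape, 150 mm (x) by 60 mm (y) by 93 mm high. Origin: centre of its underside.
- finished_box: Bystander: a finished sleeved tray lying flat on the table, 140 mm long, 68 mm wide, 50 mm high, its red end showing. Origin: on its underside, on the middle line; it spans x -50 to 90 mm, the red end towards x.
- label_roll: Bystander: red label roll lying flat, 90 mm across, 40 mm high. Origin: centre of its underside.
- sauce_jar: Bystander: jar with a brass lid, 60 mm across, 85 mm high. Origin: centre of its underside.
- card_stack: Bystander: stack of brown cards, 160 by 110 by 30 mm. Origin: centre of its underside.
- marker: Bystander: black marker with a red cap, 130 mm long, 18 mm thick, lying down. Origin: under its middle, at table height.
Things that resemble listed ones, but are neither listed nor needed, are in the scene too. What is shaped like the cradle but green is not meant.

How it is judged:
By the outcome, as a careful person would: the job done as asked, in the order asked, and still so for the second after the job is handed in, with the robot touching nothing.
It also fails if it takes over 67 s, if anything falls off the work surface, if the arm or the gripper's body presses on something with over 40 N, if the wrist force passes 120 N, or if a joint passes its speed limit or range.

### The arm

A 7-joint arm with a two-finger parallel gripper is mounted at the origin on the work surface. World frame = base frame: x ahead of the robot, y to its left, z up, the work surface at z = 0. Lengths are in m, angles in rad, forces in N, time in s.
With the tool pointing down it reaches from about 0.375 to 0.925 m from the base axis. Payload 3.1 kg.
Tool frame: the origin (TCP) lies between the finger pads; the fingertips stand 19 mm ahead of it and the grasp point (between the pads) is the TCP; z points along the fingers, y is the direction in which the jaws open and shut (so a half turn about z gives the same grasp; the last joint's range is limited). The gripper opens to 85 mm and grips with 20 to 120 N. Pads are 22 mm wide; open, the fingers measure 114 mm over their backs; the gripper's body (76 mm by 85 mm) begins 54 mm behind the grasp point. The pads swing forward as they close: fully open they stand 13 mm farther back than shut.
Start: joints at [-1.445, 0.383, 0.044, 1.598, -0.018, 1.161, -0.05], TCP at [0.144, 0.634, 0.219] pointing down, gripper open.
Joint ranges: [-2.61, 2.61], [-0.41, 2.15], [-1.48, 1.57], [0, 2.5], [-1.57, 4.71], [0.05, 1.97], [-2.85, 2.85]. Speed limits (rad/s): [2.79, 2.79, 3.14, 3.14, 3.14, 3.14, 3.14].

### API

Orientations are given as a unit quaternion [x, y, z, w].
In Python, from bench import move_ptp, movel, move_j, move_gripper, pause, inverse_kinematics, read_camera, camera_params, MotionError, sign_off, look_for, tip_of, read_time_s, read_qpos, read_joint_vel, read_effort, read_eef_pos, read_tcp_rot, read_ft_force, read_ft_torque, read_finger_gap gives the robot as it stands. Calls block until the motion is done:
- move_ptp(position, orientation): joint-space move of the TCP to a pose.
- movel(position, orientation=None, speed=0.15): straight line of the TCP; orientation=None keeps the orientation; speed is the mean speed in m/s.
- move_j(angles): joint-space move.
- move_gripper(opening, effort=None): finger opening in m; effort is the grip in N (None keeps the last); returns when the fingers have stopped.
- pause(seconds).
- inverse_kinematics(position, orientation): joint angles nearest the present ones, or None.
- read_camera(name): name is "scene" or "side" or "wrist"; returns the picture (384x512x3 uint8, red, green, blue); there is no depth.
- camera_params(name): a dict with "K" (3x3 intrinsics, pixels), "camera_from_world" (4x4, takes a point from world to camera coordinates). Camera axes: x right, y down, z forward; pixel columns grow to the right and rows downward; lengths in m; the calibration is good to about 2 mm. A picture is of the moment at which its call begins: read the wrist's pose just before it. camera_params takes no time and is no camera call; for the wrist camera it gives the pose at the moment of the call.
A pose or a line that the arm cannot do raises MotionError and nothing moves.
- sign_off(): hands the job in, once; it reports no verdict.
Trained networks look in the newest picture that a camera, given by its name, has taken for a name from the list of things; names that differ only in an ending like _2 or _b are one class to them, and where a whole thing is asked for, a point or a joint stands for the part that bears it (a point fixed in the world has none). Each returns a list of dicts, best first, with "confidence" (0 to 1); they miss things now and then, are a little off and sometimes report something else, mostly with a low value. They report only what shows in the picture. A call takes as long as a camera call. They do not tell look-alikes from the thing itself.
- look_for(camera, name): "at" ([column, row] in pixels, amid what is visible of it).
- tip_of(camera, name): "at" ([column, row] in pixels: a listed point, or the origin of a listed thing).
Readings, each from a call of its own:
- read_time_s(): time.
- read_qpos(): joint angles.
- read_joint_vel(): joint speeds.
- read_effort(): joint torques, N m.
- read_eef_pos(): TCP position.
- read_tcp_rot(): TCP orientation.
- read_ft_force(): force on the tool from outside, world axes, zero at the start.
- read_ft_torque(): the same for the moment, N m.
- read_finger_gap(): finger opening in m.
Only numpy, scipy, OpenCV 4.12 (cv2) and the standard library are available. Lean on these libraries where they do the work, as an engineer would, in place of code of your own. Each camera call takes 0.05 s, during which the arm holds its last target.

## Working session

There is one attempt and no reset: what is moved stays moved. The work goes in short steps, each a Python script; the robot and the scene stay as the last script left them, time stands still between calls to the robot, and variables do not carry over. Pictures are saved under pics/ and viewed, and the job is handed in when it is done.

```bash
ls; mkdir -p pics; python3 - <<'E'
from bench import *
import cv2,numpy as np
for n in ["scene","side","wrist"]:
    im=read_camera(n); cv2.imwrite(f"pics/{n}0.png",im[:,:,::-1])
    p=camera_params(n); print(n,np.round(p["K"],1).tolist(),np.round(p["camera_from_world"],3).tolist())
    if n!="wrist":
        for t in ["cradle","sleeve","tray","plain_end"]:
            print(t,[(np.round(d["at"],1).tolist(),round(d["confidence"],2)) for d in tip_of(n,t)[:3]])
print(read_time_s(),read_tcp_rot(),read_finger_gap())
E
```

```text
pics
scene [[355.2, 0.0, 252.1], [0.0, 355.2, 193.0], [0.0, 0.0, 1.0]] [[-0.733, 0.68, 0.02, 0.431], [0.435, 0.492, -0.754, -0.154], [-0.523, -0.544, -0.656, 1.257], [0.0, 0.0, 0.0, 1.0]]
cradle [([374.4, 218.4], 0.66), ([325.4, 257.1], 0.64)]
sleeve [([380.4, 203.5], 0.71)]
tray [([328.9, 241.5], 0.9)]
plain_end [([321.4, 240.1], 0.73)]
side [[462.9, 0.0, 257.2], [0.0, 462.9, 200.8], [0.0, 0.0, 1.0]] [[0.672, -0.74, -0.008, -0.386], [-0.516, -0.461, -0.722, 0.322], [0.531, 0.489, -0.692, 1.266], [0.0, 0.0, 0.0, 1.0]]
cradle [([202.5, 196.4], 0.82), ([163.9, 224.4], 0.71)]
sleeve [([162.2, 200.4], 0.97), ([207.9, 163.9], 0.93)]
tray [([204.8, 168.4], 0.69), ([211.8, 152.2], 0.64)]
plain_end [([214.0, 153.1], 0.66)]
wrist [[331.0, 0.0, 257.1], [0.0, 331.0, 195.7], [0.0, 0.0, 1.0]] [[0.222, 0.975, 0.0, -0.649], [0.936, -0.213, 0.279, -0.036], [0.272, -0.062, -0.96, 0.378], [0.0, 0.0, 0.0, 1.0]]
0.55 [ 1.11633901e-01  9.93749401e-01  3.99603163e-06 -9.36140101e-06] 0.08550714180886743
```

View pics/scene0.png

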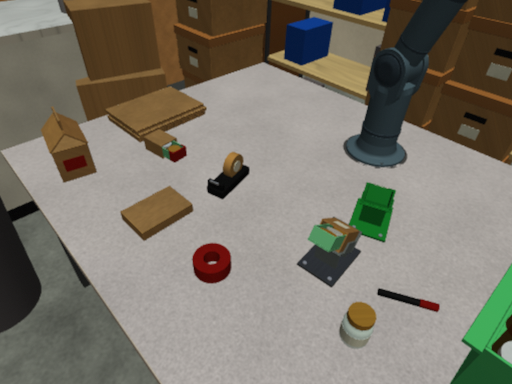

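View pics/side0.png

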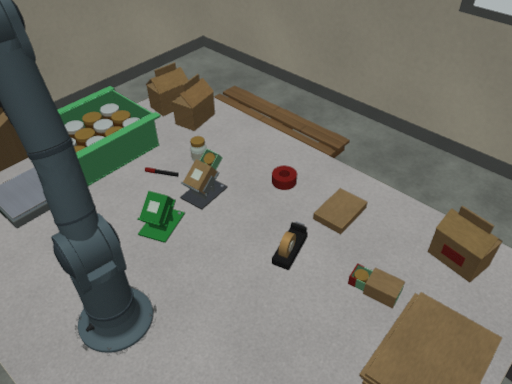

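View pics/wrist0.png

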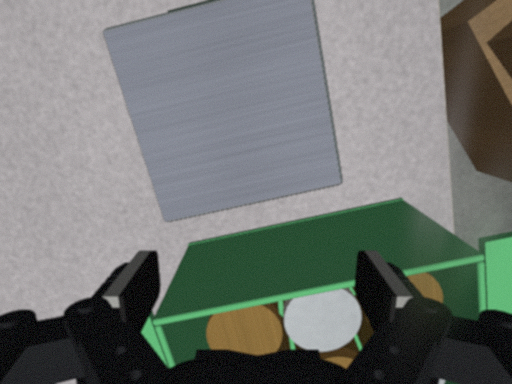

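```bash
python3 - <<'E'
import cv2,numpy as np
a=cv2.imread("pics/scene0.png")[205:290,285:385]; b=cv2.imread("pics/side0.png")[140:215,165:240]
a=cv2.resize(a,None,fx=6,fy=6,interpolation=cv2.INTER_CUBIC);b=cv2.resize(b,None,fx=8,fy=8,interpolation=cv2.INTER_CUBIC)
cv2.imwrite("pics/za.png",a);cv2.imwrite("pics/zb.png",b)
E
```

```text
(no output)
```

View pics/za.png

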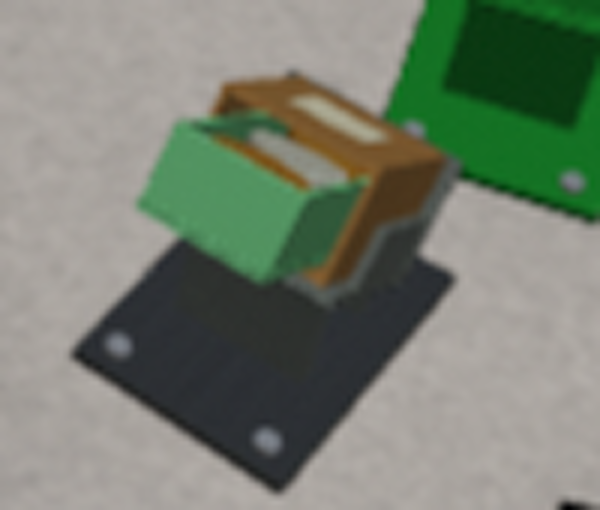

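View pics/zb.png

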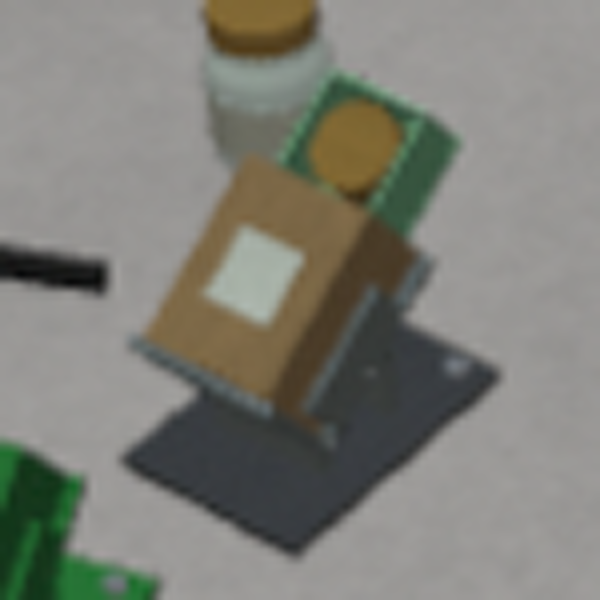

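```bash
cat > geo.py <<'E'
import numpy as np
c,s=np.cos(np.radians(35)),np.sin(np.radians(35))
U=np.array([c,0,s]);N=np.array([-s,0,c]);M=np.array([.04,0,.09])
def sl(a,y,h): return M+a*U+np.array([0,y,0])+h*N   # sleeve coords -> cradle frame
def Rz(t): return np.array([[np.cos(t),-np.sin(t),0],[np.sin(t),np.cos(t),0],[0,0,1.]])
def proj(P,p):
    T=np.array(p["camera_from_world"]);q=T[:3,:3]@P+T[:3,3];k=np.array(p["K"])@q;return k[:2]/k[2]
E
cat > fit.py <<'E'
from geo import *
from bench import camera_params
from scipy.optimize import least_squares
P={n:camera_params(n) for n in("scene","side")}
def za(u,v): return np.array([285+(u+.5)/6-.5,205+(v+.5)/6-.5])
def zb(u,v): return np.array([165+(u+.5)/8-.5,140+(v+.5)/8-.5])
V=lambda *a:np.array(a)
obs=[("scene",V(.07,-.05,.008),za(72,352)),("scene",V(.07,.05,.004),za(280,488)),("scene",V(-.07,.05,.008),za(455,275)),
("scene",sl(.05,-.027,.036),za(185,122)),("scene",sl(.05,.027,.036),za(312,193)),("scene",sl(.05,.027,0),za(265,283)),("scene",sl(.05,-.027,0),za(138,207)),
("side",V(-.07,.05,.006),zb(122,460)),("side",V(-.07,-.05,.004),zb(298,555)),("side",V(.07,-.05,.006),zb(500,375)),
("side",sl(.05,.027,.036),zb(335,72)),("side",sl(.05,-.027,.036),zb(460,143)),
("side",sl(0,.034,.047),zb(250,153)),("side",sl(-.09,.034,.047),zb(143,335)),("side",sl(-.09,-.034,.047),zb(272,405))]
def f(x): return np.concatenate([proj(Rz(x[2])@p+V(x[0],x[1],0),P[n])-o for n,p,o in obs])
best=min((least_squares(f,[.5,0,t],loss="soft_l1") for t in np.linspace(-3,3,7)),key=lambda r:r.cost)
print(best.x,best.cost);print(np.round(f(best.x).reshape(-1,2),2).tolist())
print(np.sqrt(np.diag(np.linalg.inv(best.jac.T@best.jac))))
E
python3 fit.py
```

```text
[0.50723519 0.19306834 0.1236117 ] 10.566136805070265
[[-0.5, -0.82], [0.39, 0.46], [-0.13, -0.74], [-1.41, -0.26], [-0.62, 0.25], [-0.2, 0.21], [-0.53, 0.16], [-0.31, 0.12], [-0.13, 0.22], [0.01, -0.5], [-1.23, -0.78], [-4.44, -4.09], [-0.68, 0.07], [-0.12, 0.69], [-0.79, -0.3]]
[0.00101056 0.00101646 0.01294767]
```

```bash
sed -i 's/^("side",sl(.05,.027,.036),zb(335,72)),.*/("side",sl(.05,.027,.036),zb(335,72)),/' fit.py; python3 fit.py; cat > obj.py <<'E'
from geo import *
from bench import *
for n in("scene","side"):
    p=camera_params(n);T=np.array(p["camera_from_world"]);Ki=np.linalg.inv(p["K"]);C=-T[:3,:3].T@T[:3,3]
    read_camera(n)
    for t in ["cradle","tape_dispenser","finished_box","label_roll","sauce_jar","card_stack","marker"]:
        for d in tip_of(n,t)[:2]:
            r=T[:3,:3].T@(Ki@[*d["at"],1]);X=C-r*C[2]/r[2];print(n,t,np.round(X[:2],3),round(d["confidence"],2))
E
python3 obj.py
```

```text
[0.50723104 0.19327298 0.12485821] 3.754985302363072
[[-0.42, -0.74], [0.51, 0.52], [-0.08, -0.73], [-1.31, -0.18], [-0.5, 0.31], [-0.07, 0.28], [-0.42, 0.24], [-0.34, 0.11], [-0.14, 0.19], [-0.04, -0.55], [-1.29, -0.81], [-0.74, 0.05], [-0.15, 0.68], [-0.81, -0.32]]
[0.00101136 0.00101698 0.01291588]
scene cradle [0.514 0.19 ] 0.9
scene cradle [0.305 0.183] 0.89
scene tape_dispenser [ 0.507 -0.191] 0.66
scene finished_box [ 0.572 -0.465] 0.58
scene label_roll [0.741 0.024] 0.95
scene sauce_jar [0.624 0.358] 0.65
scene sauce_jar [0.473 0.381] 0.57
scene card_stack [ 0.738 -0.217] 0.98
scene marker [0.478 0.38 ] 0.97
side cradle [0.498 0.189] 0.77
side cradle [0.311 0.177] 0.55
side tape_dispenser [ 0.507 -0.198] 0.94
side finished_box [ 0.552 -0.489] 0.61
side label_roll [0.751 0.026] 0.84
side sauce_jar [0.631 0.358] 0.65
side sauce_jar [0.741 0.017] 0.23
side card_stack [ 0.744 -0.215] 0.58
side marker [0.63  0.296] 0.67
side marker [0.485 0.373] 0.46
```

```bash
cat >> geo.py <<'E'
from scipy.spatial.transform import Rotation as Ro
CX,CY,YAW=.5072,.1933,.125
def W(p): return Rz(YAW)@np.asarray(p)+np.array([CX,CY,0])
def quat(z,y): 
    z=np.array(z)/np.linalg.norm(z);y=np.array(y);x=np.cross(y,z);return Ro.from_matrix(np.stack([x,y,z],1)).as_quat()
def qs(flip): return quat(Rz(YAW)@(-N),Rz(YAW)@np.array([0,-1. if flip else 1.,0]))
def qd(yaw): return quat([0,0,-1],[-np.sin(yaw),np.cos(yaw),0])  # tool down, jaws along yaw+90
E
python3 - <<'E'
from geo import *
from bench import *
print("start",np.round(Ro.from_quat(read_tcp_rot()).as_matrix(),2).tolist())
for f in(0,1):
  for a in(.03,.15,.18):
    q=inverse_kinematics(W(sl(a,0,.022)),qs(f));print(f,a,None if q is None else np.round(q,2))
  for h in (.08,.15):
    q=inverse_kinematics(W(sl(.03,0,h)),qs(f));print(f,'h',h,None if q is None else np.round(q,2))
for yaw in np.arange(-3.1,3.2,np.pi/4):
  for x in (.49,.59):
    q=inverse_kinematics([x,0,.022],qd(yaw));print(round(yaw,2),x,None if q is None else np.round(q,2))
E
```

```text
start [[-0.98, 0.22, -0.0], [0.22, 0.98, -0.0], [0.0, -0.0, -1.0]]
0 0.03 [-1.    0.16  0.48  2.3   0.88  0.21  0.32]
0 0.15 [-0.88  0.22  0.46  2.05  0.29  0.33  0.99]
0 0.18 [-0.84  0.24  0.44  1.98  0.22  0.37  1.07]
0 h 0.08 [-1.05 -0.02  0.47  2.33  0.8   0.37  0.43]
0 h 0.15 [-1.13 -0.23  0.45  2.35  0.77  0.59  0.47]
1 0.03 [-1.2   0.18  0.7   2.31  0.73  0.17 -2.68]
1 0.15 [-0.43  0.21 -0.04  2.03  0.57  0.38 -2.39]
1 0.18 [-0.6   0.23  0.16  1.97  0.39  0.39 -2.21]
1 h 0.08 [-0.39  0.01 -0.19  2.31  0.79  0.37 -2.71]
1 h 0.15 [-0.44 -0.17 -0.18  2.32  0.54  0.5  -2.49]
-3.1 0.49 [-0.98  0.67  1.09  2.15 -0.83  0.84 -0.89]
-3.1 0.59 [-0.73  0.69  0.84  1.9  -0.68  0.86 -1.06]
-2.31 0.49 [-0.9   0.58  0.97  2.15 -0.71  0.78 -0.21]
-2.31 0.59 [-0.62  0.62  0.69  1.9  -0.54  0.81 -0.38]
-1.53 0.49 [-0.87  0.56  0.93  2.14 -0.67  0.76  0.54]
-1.53 0.59 [-0.59  0.61  0.65  1.9  -0.51  0.8   0.38]
-0.74 0.49 [-0.82  0.52  0.87  2.14 -0.6   0.74  1.27]
-0.74 0.59 [-0.62  0.63  0.7   1.9  -0.54  0.81  1.19]
0.04 0.49 [-0.68  0.45  0.69  2.14 -0.45  0.69  1.93]
0.04 0.59 [-0.58  0.61  0.64  1.9  -0.5   0.8   1.94]
0.83 0.49 [-0.51  0.41  0.49  2.13 -0.31  0.67  2.58]
0.83 0.59 [-0.39  0.55  0.4   1.89 -0.29  0.76  2.56]
1.61 0.49 [-1.11  1.01  1.37  2.15 -1.17  1.12 -2.22]
1.61 0.59 [-0.99  1.15  1.36  1.91 -1.23  1.25 -2.27]
2.4 0.49 [-1.11  1.01  1.37  2.15 -1.17  1.12 -1.43]
2.4 0.59 [-0.99  1.15  1.36  1.91 -1.23  1.25 -1.49]
3.18 0.49 [-0.98  0.67  1.09  2.15 -0.83  0.84 -0.89]
3.18 0.59 [-0.73  0.69  0.84  1.9  -0.68  0.86 -1.06]
```

```bash
cat > ov.py <<'E'
from geo import *
from bench import *
import cv2
def overlay(name,fn,tray=-.02):
    p=camera_params(name);im=read_camera(name)[:,:,::-1].copy();im=cv2.resize(im,None,fx=1.5,fy=1.5)
    def L(a,b,col): 
        a,b=[tuple(int(v) for v in (proj(W(x),p)*1.5)) for x in(a,b)]
        if max(map(abs,a+b))<5000: cv2.line(im,a,b,col,1)
    def box(x0,x1,w,h0,h1,col,g=sl):
        pts=[g(x,y,h) for x in(x0,x1) for y in(-w,w) for h in(h0,h1)]
        for i in range(8):
            for k in(1,2,4):
                if not i&k: L(pts[i],pts[i|k],col)
    box(-.09,0,.034,-.003,.047,(255,0,255));
    if tray is not None: box(tray-.07,tray+.07,.027,0,.036,(0,255,255))
    box(-.07,.07,.05,0,.008,(255,255,0),lambda x,y,h:np.array([x,y,h]))
    cv2.imwrite(fn,im)
E
python3 - <<'E'
from ov import *
move_ptp(W(sl(.07,0,.16)),qs(0)); print(read_time_s(),read_ft_force(),np.round(read_qpos(),2))
overlay("wrist","pics/w1.png");overlay("scene","pics/s1.png")
E
```

```text
3.3833 [0.48563719 0.16267028 0.17151781] [-1.14 -0.22  0.49  2.27  0.69  0.63  0.58]
```

View pics/w1.png

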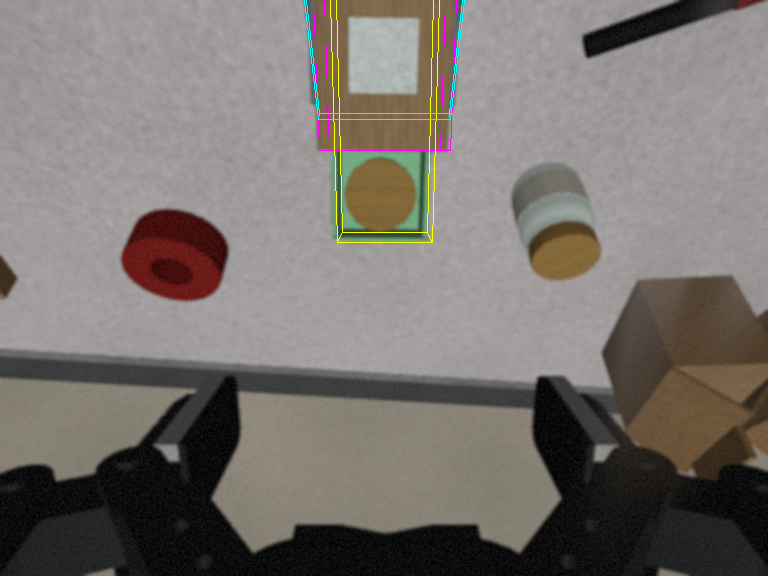

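View pics/s1.png

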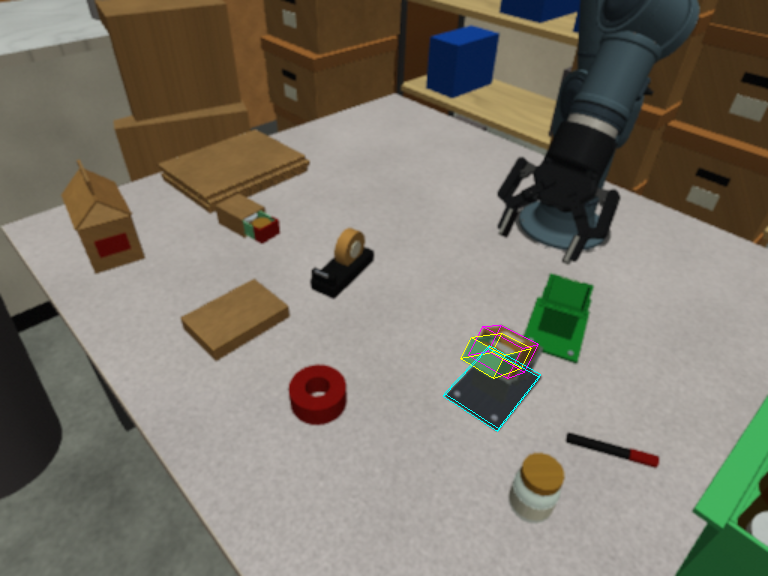

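```bash
python3 - <<'E'
import cv2
a=cv2.imread("pics/w1.png")[0:260,290:490];cv2.imwrite("pics/w1z.png",cv2.resize(a,None,fx=2.3,fy=2.3))
E
```

```text
(no output)
```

View pics/w1z.png

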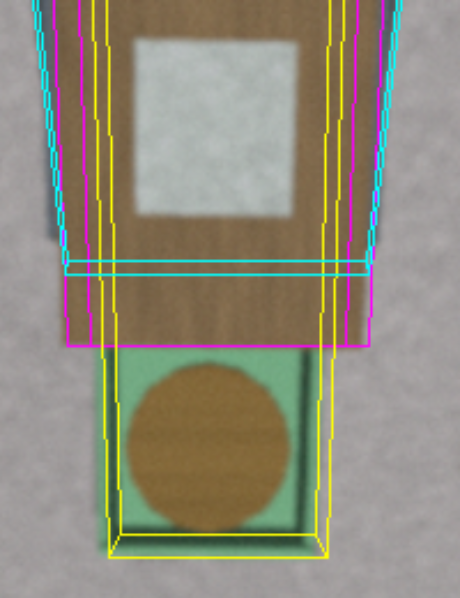

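```bash
sed -i 's/CX,CY,YAW=.*/CX,CY,YAW=.5073,.1925,.125/' geo.py; python3 - <<'E'
from ov import *
move_gripper(.085,60)
movel(W(sl(.03,0,.10)),qs(0)); print(read_ft_force())
movel(W(sl(.03,0,.022)),qs(0),.08); print(read_ft_force())
move_gripper(.04,60); print(read_finger_gap(),read_ft_force(),read_time_s())
overlay("wrist","pics/w2.png")
E
```

```text
[0.62955285 0.73189775 0.48635418]
[-1.21893514 -0.17874737  0.18457181]
0.04001026608545254 [-1.73619249  0.47549976  2.4045327 ] 5.9667
```

View pics/w2.png

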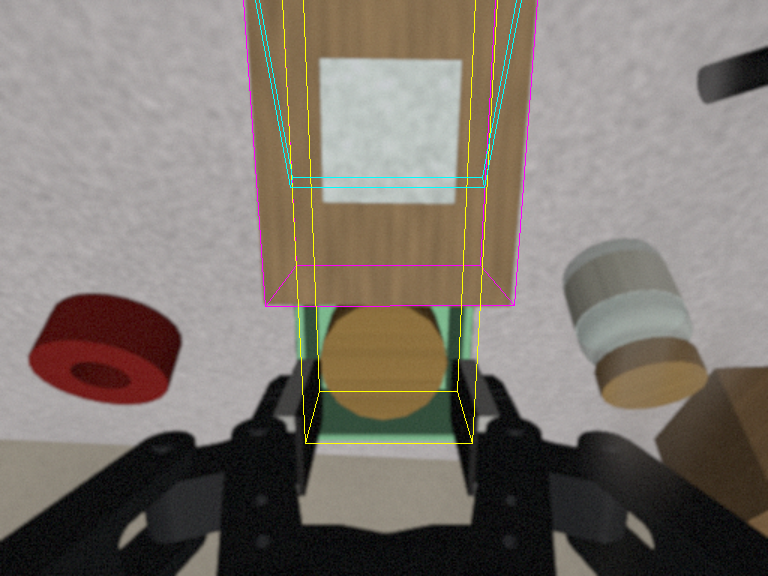

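```bash
python3 - <<'E'
from ov import *
print(np.linalg.norm(read_eef_pos()-W(sl(.03,0,.022))),read_finger_gap(),read_ft_force())
p=camera_params("wrist");R=Ro.from_quat(read_tcp_rot()).as_matrix();t=np.array(read_eef_pos())
for y in(-.027,-.02,.02,.027):
    for z in(-.02,0,.019): print(y,z,np.round(1.5*proj(t+R@[0,y,z],p)))
im=read_camera("wrist");a=im[190:384,120:390,::-1];cv2.imwrite("pics/w3.png",cv2.resize(a,None,fx=2.9,fy=2.9,interpolation=cv2.INTER_CUBIC))
read_camera("side")
im=read_camera("side");a=im[110:220,140:260,::-1];cv2.imwrite("pics/sd3.png",cv2.resize(a,None,fx=5,fy=5,interpolation=cv2.INTER_CUBIC))
E
```

```text
0.0002802868362468674 0.03931066644536249 [-2.08368305 -0.28318965  2.57292371]
-0.027 -0.02 [299. 397.]
-0.027 0 [309. 369.]
-0.027 0.019 [317. 347.]
-0.02 -0.02 [323. 397.]
-0.02 0 [330. 369.]
-0.02 0.019 [335. 347.]
0.02 -0.02 [456. 397.]
0.02 0 [448. 369.]
0.02 0.019 [442. 347.]
0.027 -0.02 [479. 397.]
0.027 0 [468. 369.]
0.027 0.019 [460. 347.]
```

View pics/w3.png

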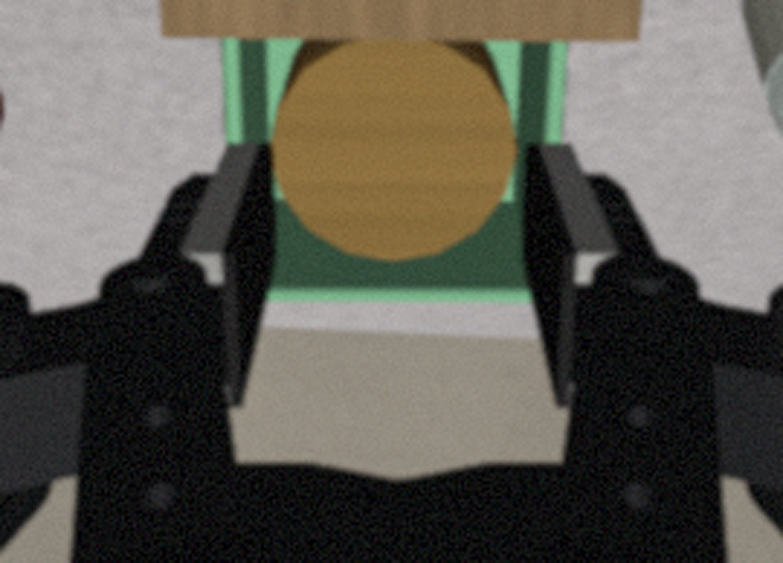

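View pics/sd3.png

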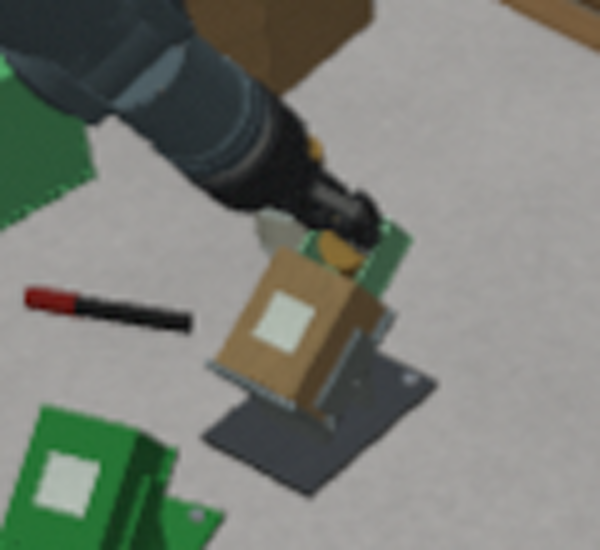

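```bash
python3 - <<'E'
from ov import *
for g in (.05,.06,.07,.085,.06,.05,.04,.02):
    move_gripper(g,30); print(g,read_finger_gap(),np.round(read_ft_force(),1),read_time_s())
    if g in(.085,.02,): im=read_camera("wrist");cv2.imwrite(f"pics/w4_{g}.png",cv2.resize(im[190:384,120:390,::-1],None,fx=2.2,fy=2.2))
E
python3 -c "
import cv2,numpy as np
cv2.imwrite('pics/w4.png',np.vstack([cv2.imread('pics/w4_0.085.png'),cv2.imread('pics/w4_0.02.png')])[:, :])" ; python3 -c "
import cv2;a=cv2.imread('pics/w4.png');cv2.imwrite('pics/w4.png',cv2.resize(a,(417,600)))"
```

```text
0.05 0.05026538007084075 [ 0.4 -0.2 -0.7] 6.425
0.06 0.059671559665526466 [0.3 0.4 0.4] 6.6917
0.07 0.06982281577213355 [ 0.6 -0.5 -0.4] 6.9583
0.085 0.0850681265512643 [ 0.2  0.4 -0.1] 7.2583
0.06 0.060079450179848386 [-0.3 -0.   0.5] 7.6833
0.05 0.04990672499040545 [ 0.5 -0.1  0.1] 7.95
0.04 0.04021589311451651 [-0.7 -2.   2.4] 8.2167
0.02 0.020171977764996393 [0.2 0.1 0.2] 8.55
```

View pics/w4.png

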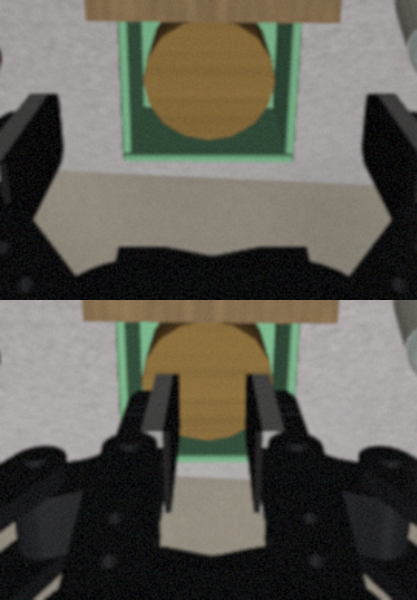

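```bash
python3 - <<'E'
from ov import *
move_gripper(.085,60)
for h in (.012,.002):
    movel(W(sl(.03,0,h)),qs(0),.05); print(h,np.round(read_ft_force(),1))
move_gripper(.045,30); print(read_finger_gap(),np.round(read_ft_force(),1),read_time_s())
im=read_camera("wrist");cv2.imwrite("pics/w5.png",cv2.resize(im[190:384,120:390,::-1],None,fx=2.5,fy=2.5))
E
```

```text
0.012 [0.2 0.3 0. ]
0.002 [ 0.3 -0.1  0.2]
0.05337923507146974 [-2.1 -0.4  4.5] 10.3417
```

View pics/w5.png

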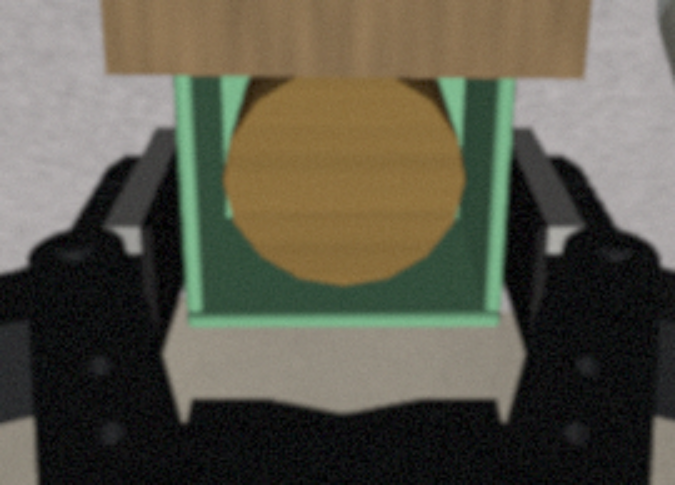

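```bash
python3 - <<'E'
from ov import *
move_gripper(.085,60)
for h in (-.004,-.011):
    movel(W(sl(.031,0,h)),qs(0),.05); print(h,np.round(read_ft_force(),1))
move_gripper(.04,70); print(read_finger_gap(),np.round(read_ft_force(),1),read_time_s())
im=read_camera("wrist");cv2.imwrite("pics/w6.png",cv2.resize(im[190:384,120:390,::-1],None,fx=2.5,fy=2.5))
for h in (-.018,.0,.01):
  for yaw in (YAW,YAW-np.pi/2,YAW-np.pi):
    for x in(.49,.6):
      q=inverse_kinematics([x,0,h],qd(yaw));print(h,x,None if q is None else np.round(q,2))
E
```

```text
-0.004 [0.3 0.2 0.3]
-0.011 [-0.6  0.5 -1. ]
0.05289802697036686 [-3.6 -0.1  4.4] 11.775
-0.018 0.49 [ 0.07  0.46 -0.18  2.11  0.14  0.58  1.49]
-0.018 0.6 [ 0.09  0.6  -0.2   1.85  0.17  0.71  1.49]
-0.018 0.49 [-0.22  0.45  0.16  2.13 -0.13  0.57  0.15]
-0.018 0.6 [-0.13  0.6   0.07  1.86 -0.06  0.69  0.11]
-0.018 0.49 [-0.65  0.54  0.65  2.14 -0.56  0.63 -1.04]
-0.018 0.6 [-0.52  0.67  0.57  1.88 -0.52  0.74 -1.1 ]
0.0 0.49 [ 0.07  0.42 -0.17  2.11  0.12  0.62  1.51]
0.0 0.6 [ 0.09  0.57 -0.2   1.84  0.16  0.74  1.5 ]
0.0 0.49 [-0.21  0.42  0.15  2.12 -0.1   0.61  0.13]
0.0 0.6 [-0.12  0.57  0.07  1.86 -0.06  0.72  0.1 ]
0.0 0.49 [-0.7   0.52  0.72  2.14 -0.55  0.67 -1.05]
0.0 0.6 [-0.56  0.65  0.62  1.88 -0.53  0.78 -1.1 ]
0.01 0.49 [ 0.07  0.4  -0.17  2.11  0.11  0.64  1.52]
0.01 0.6 [ 0.09  0.56 -0.19  1.84  0.15  0.75  1.51]
0.01 0.49 [-0.21  0.4   0.14  2.12 -0.09  0.63  0.12]
0.01 0.6 [-0.12  0.55  0.06  1.85 -0.05  0.74  0.1 ]
0.01 0.49 [-0.73  0.51  0.75  2.14 -0.55  0.69 -1.05]
0.01 0.6 [-0.57  0.64  0.64  1.88 -0.53  0.8  -1.1 ]
```

View pics/w6.png

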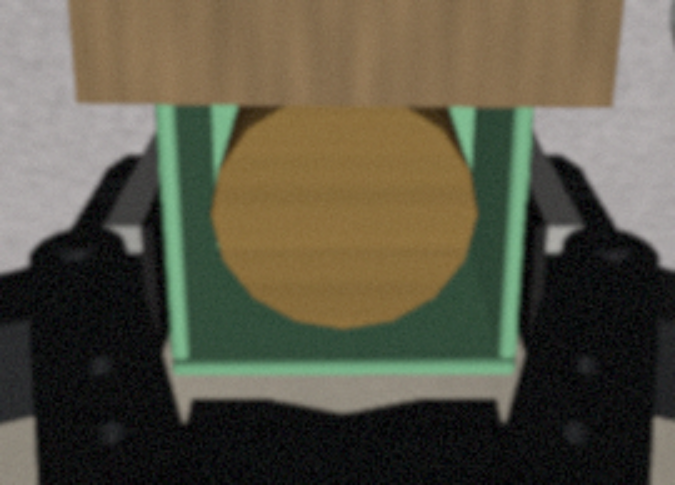

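```bash
python3 - <<'E'
from ov import *
for s,h,v in ((.05,-.010,.05),(.09,-.0095,.08),(.155,-.009,.1)):
    movel(W(sl(s,0,h)),qs(0),v); print(s,read_finger_gap(),np.round(read_ft_force(),1),read_time_s())
overlay("side","pics/sd7.png",.104);overlay("wrist","pics/w7.png",.104)
E
```

```text
0.05 0.05285952667888457 [-0.9 -0.4 -2.9] 12.3583
0.09 0.05301782271914477 [ 0.6 -1.  -2.2] 13.0083
0.155 0.05325776430336046 [-0.4 -0.2 -3.2] 13.8083
```

View pics/sd7.png

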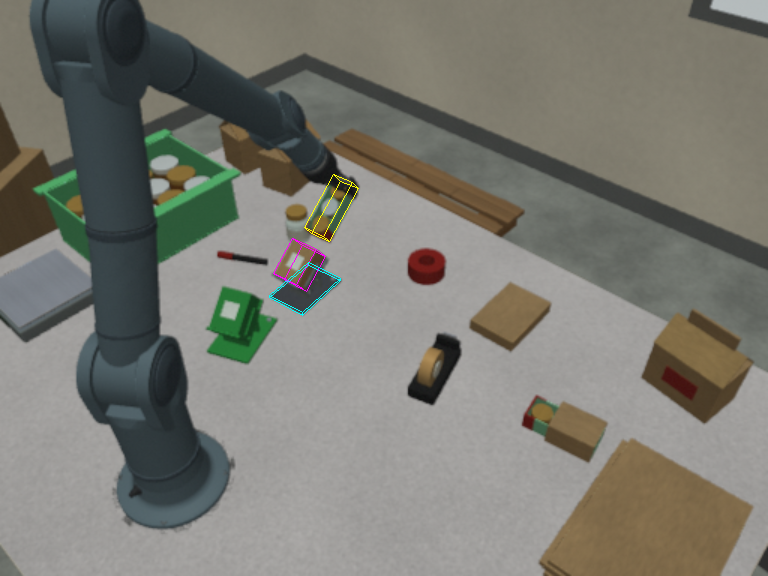

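View pics/w7.png

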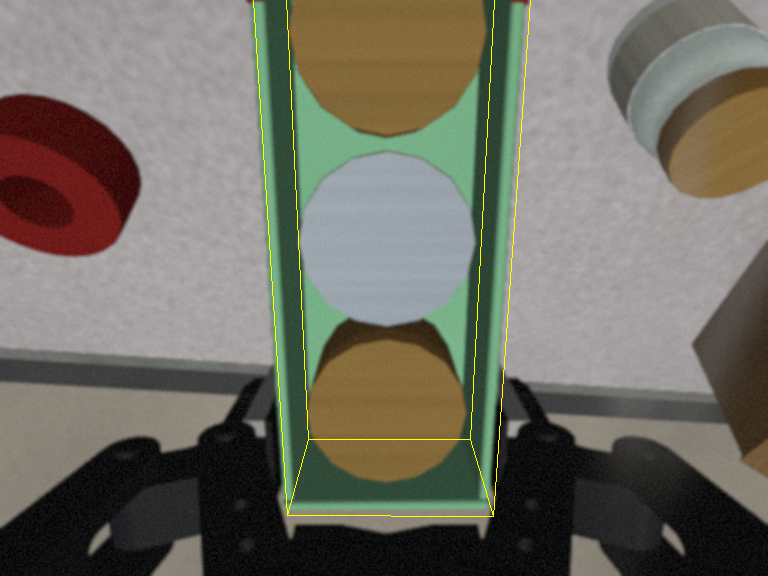

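```bash
python3 - <<'E'
from ov import *
p=np.array(read_eef_pos());print(p)
P=lambda *a:print(np.round(read_qpos(),2),round(read_finger_gap(),4),np.round(read_ft_force(),1),round(read_time_s(),2))
movel(p+[0,0,.08],qs(0),.15);P()
movel([.62,.06,.28],qd(YAW),.15);P()
movel([.60,.02,.28],qd(YAW-np.pi/2),.05);P()
movel([.52,0,.28],qd(YAW-np.pi),.08);P()
overlay("scene","pics/s8.png",None);overlay("wrist","pics/w8.png",None)
E
```

```text
[0.67659199 0.21367787 0.17002135]
[-0.54  0.17  0.1   1.94  0.37  0.48  0.96] 0.0529 [ 0.1  0.6 -3.3] 14.58
[-0.25  0.29  0.11  1.6  -0.03  1.26  1.56] 0.0527 [ 0.5  0.1 -2.2] 15.84
[-0.38  0.25  0.33  1.67 -0.08  1.24  0.09] 0.0533 [-0.8  0.4 -3.2] 17.56
[-0.52  0.08  0.47  1.85 -0.04  1.22 -1.49] 0.0529 [ 0.6 -0.9 -2.2] 19.27
```

View pics/s8.png

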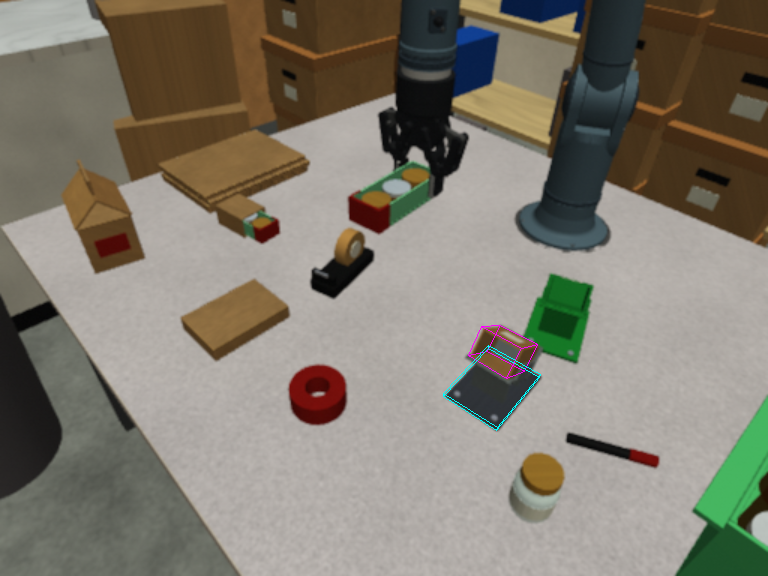

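View pics/w8.png

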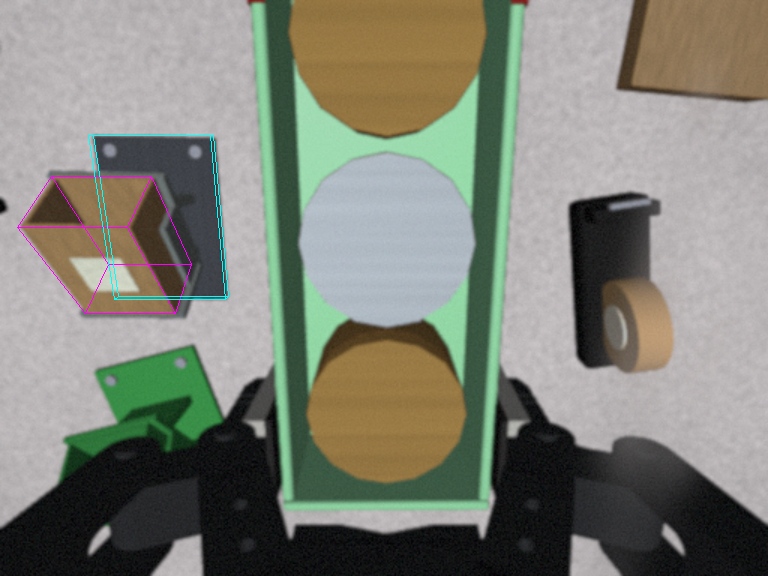

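```bash
python3 - <<'E'
from ov import *
P=lambda *a:print(*a,round(read_finger_gap(),4),np.round(read_ft_force(),1),np.round(read_eef_pos(),4),round(read_time_s(),2))
q=qd(YAW-np.pi);g=[.505,-.005]
movel([*g,.06],q,.2);P()
movel([*g,.005],q,.08);P()
z=.005
while z>-.016:
    z-=.003; movel([*g,z],q,.03)
    f=read_ft_force();P(z)
    if f[2]>3: break
move_gripper(.085);P()
overlay("wrist","pics/w9.png",None)
E
```

```text
0.0531 [ 0.9  0.7 -2.5] [ 0.5064 -0.0049  0.0611] 20.62
0.0528 [ 1.1 -0.2 -2.3] [ 0.5053 -0.0051  0.005 ] 21.47
0.002 0.0531 [-0.1 -1.  -1.8] [ 0.5052 -0.0049  0.0022] 21.72
-0.001 0.0527 [-0.9 -0.5 -2.7] [ 0.5048 -0.005  -0.0011] 21.97
-0.004 0.0531 [ 0.6 -0.7 -2.9] [ 0.5048 -0.005  -0.0042] 22.22
-0.007 0.0532 [-0.4  0.5 -3.1] [ 0.5047 -0.005  -0.0073] 22.47
-0.01 0.0532 [ 0.1 -0.1 -1.9] [ 0.5054 -0.005  -0.01  ] 22.72
-0.013000000000000001 0.053 [-8.3  0.9 24.5] [ 0.5053 -0.005  -0.0101] 22.97
0.085 [-0.4 -0.3 -0.2] [ 0.5049 -0.005  -0.0133] 23.39
```

View pics/w9.png

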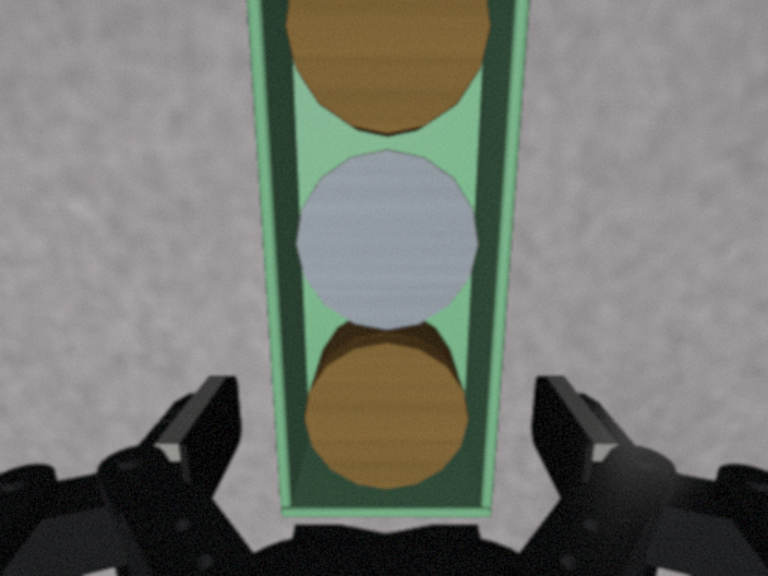

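```bash
python3 - <<'E'
from ov import *
P=lambda *a:print(*a,round(read_finger_gap(),4),np.round(read_ft_force(),1),np.round(read_eef_pos(),4),round(read_time_s(),2))
g=np.array([.505,-.005]);d=np.array([np.cos(YAW),np.sin(YAW)])
movel([*g,.09],qd(YAW-np.pi),.2);P()
movel([*(g+.051*d),.12],qd(YAW-np.pi/2),.06);P()
movel([*(g+.102*d),.10],qd(YAW),.06);P(np.round(read_qpos(),2))
overlay("wrist","pics/w10.png",None)
p=camera_params("wrist")
for t in ((-.019,.027),(.121,.027),(.121,-.027)):
    X=np.array([*(g+t[0]*d+t[1]*np.array([-d[1],d[0]])),.036]);print(np.round(1.5*proj(X,p)))
E
```

```text
0.0849 [-0.2 -0.1 -0.3] [ 0.5042 -0.0048  0.0894] 24.11
0.0849 [ 1.2 -0.4 -0.5] [0.5551 0.0013 0.1194] 25.82
[ 0.01  0.43 -0.11  1.8   0.06  0.91  1.57] 0.0853 [ 0.1  0.3 -0.1] [0.6061 0.0077 0.1   ] 27.54
[457.  18.]
[445. 348.]
[331. 348.]
```

View pics/w10.png

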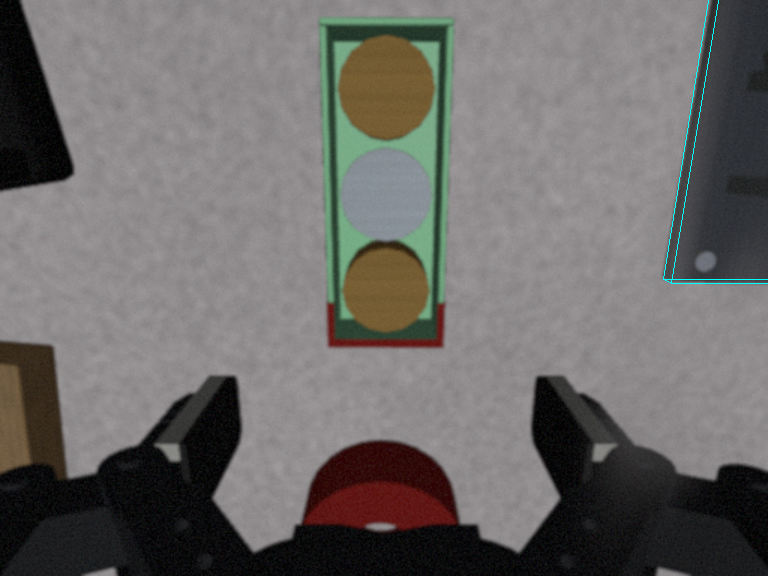

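```bash
python3 - <<'E'
from ov import *
P=lambda *a:print(*a,round(read_finger_gap(),4),np.round(read_ft_force(),1),np.round(read_eef_pos(),4),round(read_time_s(),2))
g=np.array([.505,-.005]);d=np.array([np.cos(YAW),np.sin(YAW)]);r=g+.102*d
movel([*r,.03],qd(YAW),.15);movel([*r,-.0095],qd(YAW),.06);P()
move_gripper(.04,70);P()
movel([*r,.03],qd(YAW),.06);P()
movel([*r,.28],qd(YAW),.2);P()
a=W(sl(.2,0,.05));print(a)
movel([a[0]-.02,a[1],.30],qd(YAW),.2);P()
movel(W(sl(.19,0,.03)),qs(0),.1);P()
movel(W(sl(.15,0,-.006)),qs(0),.1);P(np.round(read_qpos(),2))
overlay("wrist","pics/w11.png",.099);overlay("side","pics/sd11.png",.099);overlay("scene","pics/s11.png",.099)
E
```

```text
0.0848 [ 0.2  0.2 -0.1] [ 0.6064  0.0078 -0.0095] 29.02
0.0529 [1.2 0.6 2.3] [ 0.6073  0.0078 -0.0087] 29.41
0.0528 [ 0.2 -0.5 -1.3] [0.6059 0.0077 0.0299] 30.22
0.0531 [-1.1 -0.  -3.1] [0.6051 0.0076 0.2782] 31.62
[0.681085   0.21433698 0.24567289]
0.0534 [-0.7 -0.2 -2. ] [0.6614 0.2119 0.2997] 32.84
0.0532 [ 0.2  0.5 -0.9] [0.685  0.214  0.2246] 33.88
[-0.43  0.27 -0.03  2.01  0.62  0.34  0.71] 0.0526 [ 0.9  1.5 -2.4] [0.6732 0.2137 0.1721] 34.57
```

View pics/w11.png

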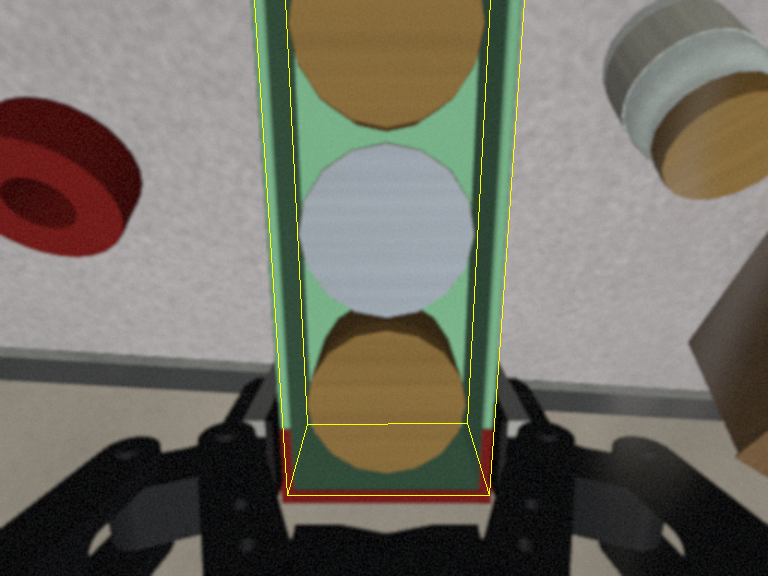

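```bash
python3 - <<'E'
import cv2,numpy as np
a=cv2.imread("pics/sd11.png")[150:330,230:410];b=cv2.imread("pics/s11.png")[290:450,420:580]
cv2.imwrite("pics/z11.png",np.hstack([cv2.resize(x,(400,400),interpolation=2) for x in(a,b)]))
E
```

```text
(no output)
```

View pics/z11.png

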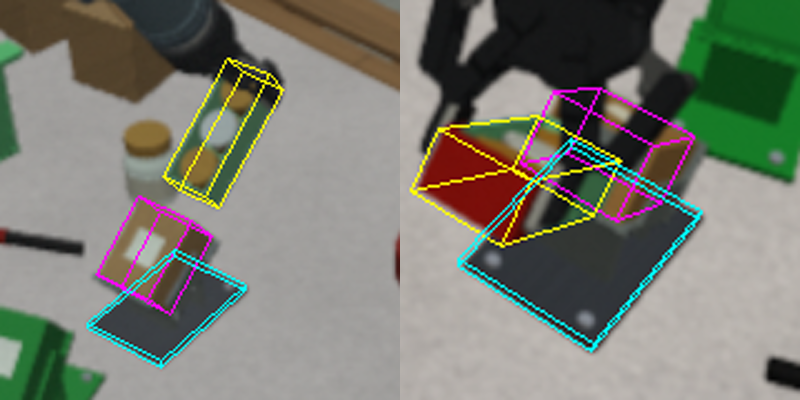

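```bash
python3 - <<'E'
from ov import *
P=lambda *a:print(*a,round(read_finger_gap(),4),np.round(read_ft_force(),1),np.round(Rz(YAW).T@(np.array(read_eef_pos())-W(sl(0,0,0)))*1e3,1),round(read_time_s(),2))
for s,h in ((.128,-.006),(.119,-.006),(.11,-.006),(.10,-.007)):
    movel(W(sl(s,0,h)),qs(0),.03);P(s)
    if np.linalg.norm(read_ft_force())>12: break
overlay("side","pics/sd12.png",s-.051);overlay("scene","pics/s12.png",s-.051)
import cv2
a=cv2.imread("pics/sd12.png")[150:330,230:410];b=cv2.imread("pics/s12.png")[290:450,420:580]
cv2.imwrite("pics/z12.png",np.hstack([cv2.resize(x,(400,400),interpolation=2) for x in(a,b)]))
E
```

```text
0.128 0.0529 [ 0.3 -0.6 -1.5] [108.6   0.2  68.8] 35.6
0.119 0.053 [-0.2 -0.1 -2.1] [100.6   0.   63. ] 36.05
0.11 0.0534 [-0.3  0.3 -2.6] [93.2  0.1 57.9] 36.5
0.1 0.0527 [ 0.6  0.3 -3.4] [85.6  0.1 51.3] 36.98
```

View pics/z12.png

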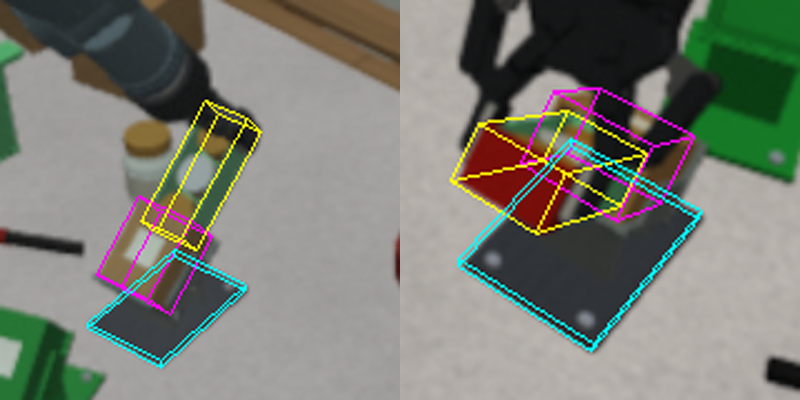

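```bash
python3 - <<'E'
from ov import *
P=lambda *a:print(*a,round(read_finger_gap(),4),np.round(read_ft_force(),1),np.round(Rz(YAW).T@(np.array(read_eef_pos())-W(sl(0,0,0)))*1e3,1),round(read_time_s(),2))
for s,h in ((.08,-.007),(.06,-.008),(.045,-.0085),(.037,-.009),(.034,-.0095),(.032,-.0095),(.030,-.0095),(.028,-.0095),(.026,-.0095)):
    movel(W(sl(s,0,h)),qs(0),.04);P(s)
    f=Rz(YAW).T@np.array(read_ft_force())
    if f@U>25 or np.linalg.norm(f)>35: print("stop");break
overlay("wrist","pics/w13.png",-.02);overlay("scene","pics/s13.png",-.02)
E
```

```text
0.08 0.0529 [ 0.4  1.2 -1.7] [69.7  0.2 40.3] 37.73
0.06 0.0529 [ 1.   0.5 -2. ] [54.1  0.2 28.2] 38.38
0.045 0.0532 [ 0.3 -0.3 -2.8] [42.1  0.2 19.2] 38.91
0.037 0.0528 [-1.3 -0.2 -2.2] [35.5  0.2 14. ] 39.26
0.034 0.0532 [-1.5 -0.6  5.5] [35.2  0.3 13.7] 39.51
0.032 0.0529 [-2.1 -0.3  5.9] [33.6  0.5 12.6] 39.76
0.03 0.0528 [-0.9 -1.7  4.7] [32.1  0.6 11.5] 40.01
0.028 0.0528 [1.8 0.  5.2] [32.   0.4 11.6] 40.26
0.026 0.0529 [ 4.2 -1.2  6.6] [32.   0.3 11.7] 40.51
```

View pics/w13.png

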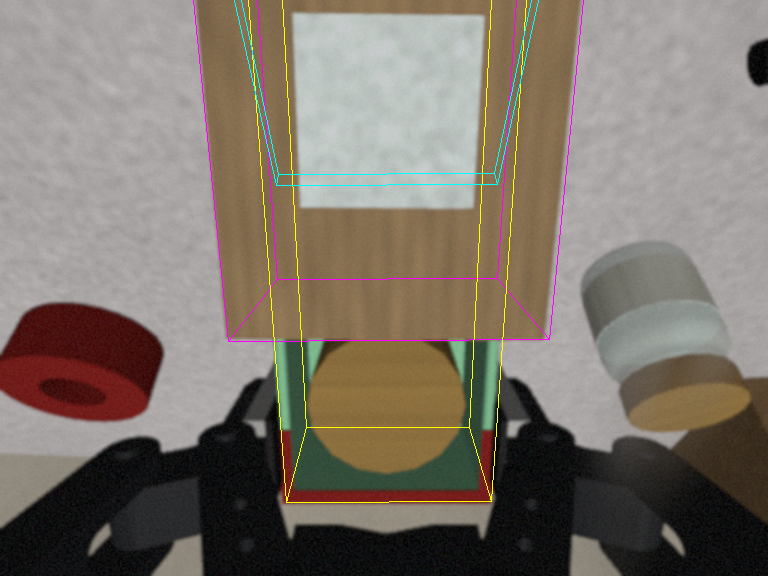

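```bash
python3 - <<'E'
from ov import *
P=lambda *a:print(*a,round(read_finger_gap(),4),np.round(read_ft_force(),1),np.round(Rz(YAW).T@(np.array(read_eef_pos())-W(sl(0,0,0)))*1e3,1),round(read_time_s(),2))
for s in (.022,.018,.014):
    movel(W(sl(s,0,-.0095)),qs(0),.04);pause(.2);P(s)
    if np.linalg.norm(read_ft_force())>30: break
E
```

```text
0.022 0.0525 [ 7.8 -1.1 10.1] [31.8  0.1 12.1] 41.06
0.018 0.0531 [12.1 -2.2 13.3] [31.6 -0.2 12.4] 41.51
0.014 0.0532 [16.6 -1.6 15.5] [31.5 -0.4 12.6] 41.96
```

```bash
python3 - <<'E'
from ov import *
P=lambda *a:print(*a,round(read_finger_gap(),4),np.round(read_ft_force(),1),np.round(read_eef_pos(),3),round(read_time_s(),2))
movel(W(sl(.028,0,-.009)),qs(0),.04);P()
move_gripper(.085);P()
movel(W(sl(.033,0,.06)),qs(0),.1);P()
movel(W(sl(.07,0,.16)),qs(0),.15);P()
overlay("wrist","pics/w14.png",-.02)
im=read_camera("wrist");cv2.imwrite("pics/w14r.png",cv2.resize(im[0:190,180:340,::-1],None,fx=3.1,fy=3.1,interpolation=2))
E
python3 -c "
import cv2;a=cv2.imread('pics/w14.png')[0:280,270:510];cv2.imwrite('pics/w14z.png',cv2.resize(a,None,fx=2.1,fy=2.1))"
```

```text
0.0532 [ 6.3 -0.3  2.9] [0.579 0.202 0.102] 42.46
0.0849 [-0.1 -0.5  0.2] [0.574 0.201 0.098] 42.88
0.0851 [ 0.1  0.3 -0.6] [0.54  0.196 0.158] 43.73
0.0853 [ 0.2  0.  -0.1] [0.512 0.193 0.26 ] 44.58
```

View pics/w14z.png

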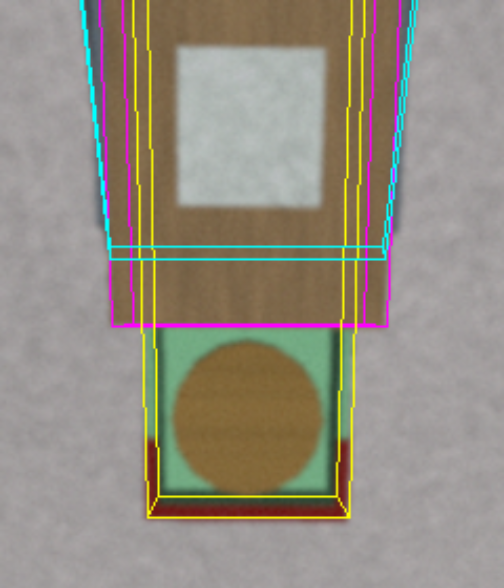

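View pics/w14r.png

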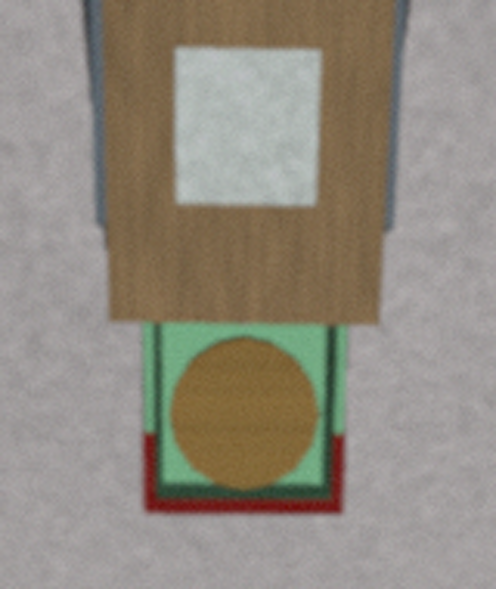

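```bash
python3 - <<'E'
import cv2,numpy as np
for f in("w1","w14"):
    a=cv2.imread(f"pics/{f}.png").astype(int)
    for c in (365,395): print(f,c,[(r,*a[r,c]) for r in list(range(146,158,2))+list(range(228,252,2))])
E
```

```text
w1 365 [(146, np.int64(74), np.int64(101), np.int64(125)), (148, np.int64(79), np.int64(106), np.int64(124)), (150, np.int64(255), np.int64(0), np.int64(255)), (152, np.int64(123), np.int64(160), np.int64(118)), (154, np.int64(130), np.int64(170), np.int64(116)), (156, np.int64(130), np.int64(170), np.int64(115)), (228, np.int64(69), np.int64(101), np.int64(92)), (230, np.int64(58), np.int64(76), np.int64(56)), (232, np.int64(0), np.int64(255), np.int64(255)), (234, np.int64(50), np.int64(69), np.int64(43)), (236, np.int64(68), np.int64(91), np.int64(60)), (238, np.int64(109), np.int64(142), np.int64(96)), (240, np.int64(130), np.int64(165), np.int64(116)), (242, np.int64(0), np.int64(255), np.int64(255)), (244, np.int64(147), np.int64(148), np.int64(152)), (246, np.int64(156), np.int64(156), np.int64(160)), (248, np.int64(159), np.int64(158), np.int64(161)), (250, np.int64(161), np.int64(160), np.int64(164))]
w1 395 [(146, np.int64(71), np.int64(100), np.int64(122)), (148, np.int64(76), np.int64(103), np.int64(124)), (150, np.int64(255), np.int64(0), np.int64(255)), (152, np.int64(1
[... 1888 characters left out ...]
 np.int64(255), np.int64(0), np.int64(255)), (156, np.int64(116), np.int64(151), np.int64(120)), (228, np.int64(58), np.int64(104), np.int64(132)), (230, np.int64(60), np.int64(103), np.int64(134)), (232, np.int64(60), np.int64(103), np.int64(129)), (234, np.int64(50), np.int64(85), np.int64(96)), (236, np.int64(0), np.int64(255), np.int64(255)), (238, np.int64(51), np.int64(69), np.int64(50)), (240, np.int64(43), np.int64(57), np.int64(77)), (242, np.int64(28), np.int64(34), np.int64(104)), (244, np.int64(27), np.int64(32), np.int64(112)), (246, np.int64(0), np.int64(255), np.int64(255)), (248, np.int64(117), np.int64(116), np.int64(140)), (250, np.int64(151), np.int64(151), np.int64(158))]
```

```bash
python3 - <<'E'
from ov import *
P=lambda *a:print(*a,np.round(read_ft_force(),1),np.round(Rz(YAW).T@(np.array(read_eef_pos())-W(sl(0,0,0)))*1e3,1),round(read_time_s(),2))
move_gripper(.0,30)
movel(W(sl(.09,0,.06)),qs(0),.15)
movel(W(sl(.09,0,-.004)),qs(0),.1);P()
for s in (.07,.066,.063,.060,.057,.054,.051,.048):
    movel(W(sl(s,0,-.004)),qs(0),.05);P(s)
    if (Rz(YAW).T@np.array(read_ft_force()))@U>15: break
movel(W(sl(.09,0,-.004)),qs(0),.1)
movel(W(sl(.09,0,.06)),qs(0),.15)
movel(W(sl(.07,0,.16)),qs(0),.2);P()
overlay("wrist","pics/w15.png",-.02)
E
python3 - <<'E'
import cv2
a=cv2.imread("pics/w15.png")
for c in (340,365,395,430): print(c,[(r,a[r,c].tolist()) for r in (152,154,156,240,242,244,246,248,250)])
E
```

```text
[-0.2 -0.7  0.5] [76.1  0.2 48.8] 47.08
0.07 [-0.8 -0.8  0.6] [59.8  0.4 37.4] 47.62
0.066 [ 0.3 -0.   0.9] [56.4  0.  34.7] 47.88
0.063 [-0.3  0.  -0.4] [53.8 -0.  32.8] 48.12
0.06 [ 3.1 -0.2  1.6] [52.8  0.  32.3] 48.38
0.057 [ 7.2 -0.1  2.6] [52.6  0.2 32.7] 48.62
0.054 [ 9.3 -0.7  4.2] [52.5  0.4 33. ] 48.88
0.051 [11.8 -0.8  6.9] [52.4  0.6 33.4] 49.12
0.048 [14.2 -0.5  9.3] [52.2  0.7 33.7] 49.38
[ 0.3 -0.2 -0.1] [-34.4  -0.3 170.2] 51.17
340 [(152, [255, 0, 255]), (154, [123, 160, 119]), (156, [129, 168, 113]), (240, [0, 255, 255]), (242, [0, 255, 255]), (244, [0, 255, 255]), (246, [139, 139, 158]), (248, [169, 168, 174]), (250, [168, 168, 172])]
365 [(152, [255, 0, 255]), (154, [124, 164, 123]), (156, [138, 179, 122]), (240, [28, 33, 115]), (242, [27, 27, 120]), (244, [64, 65, 129]), (246, [127, 127, 149]), (248, [162, 161, 167]), (250, [167, 167, 170])]
395 [(152, [255, 0, 255]), (154, [123, 160, 129]), (156, [138, 179, 124]), (240, [31, 38, 111]), (242, [28, 29, 120]), (244, [54, 57, 125]), (246, [127, 127, 150]), (248, [165, 165, 169]), (250, [169, 170, 173])]
430 [(152, [255, 0, 255]), (154, [71, 96, 99]), (156, [64, 86, 64]), (240, [28, 31, 118]), (242, [25, 25, 118]), (244, [54, 54, 125]), (246, [120, 120, 150]), (248, [161, 161, 170]), (250, [167, 168, 172])]
```

View pics/w15.png

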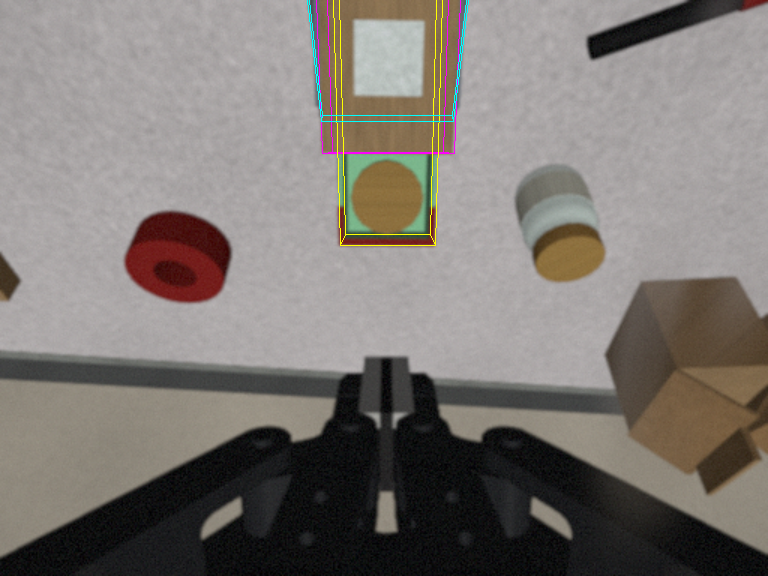

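```bash
python3 obj.py | grep -v "0\.[0-3][0-9]*$"; python3 - <<'E'
from bench import *
pause(.5);print(read_time_s(),read_ft_force());sign_off()
E
```

```text
scene cradle [0.501 0.196] 0.86
scene cradle [0.313 0.194] 0.83
scene tape_dispenser [ 0.499 -0.199] 0.91
scene finished_box [ 0.561 -0.481] 0.94
scene label_roll [0.736 0.019] 0.97
scene sauce_jar [0.631 0.356] 0.68
scene card_stack [ 0.742 -0.219] 0.89
scene marker [0.479 0.381] 0.82
side cradle [0.507 0.197] 0.83
side tape_dispenser [ 0.507 -0.196] 0.65
side tape_dispenser [0.622 0.303] 0.47
side finished_box [ 0.556 -0.493] 0.66
side label_roll [0.73  0.021] 0.84
side sauce_jar [0.625 0.347] 0.76
side card_stack [ 0.733 -0.219] 0.84
side marker [0.486 0.383] 0.48
52.525 [-0.55232427  0.57692078  0.00803985]
the job is handed in; nothing more can be done
```

The tray is back in the sleeve, right way up, fully home and with its red end showing at the mouth. I handed the job in at about 52.5 s of the 67 s.

**What I did:** I drew the tray out by its plain end, turned it in the air and set it level on the table. I then gripped it by the red end, slid it in to the backstop, let go, and nudged the red face with closed fingers.

**Checks that agreed:**
- **Seating:** before the nudge the tray stuck out about 1 mm more than at the start. After it, the wrist picture shows the same stick-out as before the tray was moved.
- **Forces:** the highest reading I took was about 26 N, during set-down on the table. Pushing home reached about 23 N, and the reading was about 0 N with the arm clear.
- **Bystanders:** the position networks put the other things within 1–2 cm of their first estimates. That is about the scatter of those networks, so it does not rule out smaller shifts. The arm was never meant to touch them.

**Checks that disagreed:**
- **Fingertips:** they sat about 35 mm farther back than the stated tool frame implies. My first grasp closed above the rim with a light 2–3 N touch, so I re-grasped deeper using the picture.
- **Depth at the stop:** the arm's own reading at the stop was about 2 mm short of my estimate. I relied on the picture and the firm stop instead.

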